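Snap a spring clip into the groove of a roller shaft

ROBOT

A 7-joint arm with a two-finger parallel gripper is mounted at the origin on a cart in front of the work surface, level with it; the furniture and walls round the work are solid. World frame = base frame: x ahead of the robot, y to its left, z up, the work surface at z = 0. Lengths are in m, angles in rad, forces in N, time in s.
With the tool pointing down it reaches from about 0.425 to 0.825 m from the base axis. Payload 3.6 kg.
Tool frame: the origin (TCP) lies at the very end of the fingers, on their centre line; the grasp point (between the pads) lies 19 mm behind it; z points along the fingers, y is the direction in which the jaws open and shut (so a half turn about z gives the same grasp; the last joint's range is limited). The gripper opens to 93 mm and grips with 3 to 60 N. Pads are 15 mm wide; open, the fingers measure 128 mm over their backs; the gripper's body (75 mm by 188 mm) begins 65 mm behind the grasp point.
Start: joints at [-1.353, 0.615, -0.013, 1.423, 0.008, 1.103, -0.04], TCP at [0.157, 0.631, 0.219] pointing down, gripper open.
Joint ranges: [-3.12, 3.12], [-0.3, 2.06], [-1.34, 1.32], [0.26, 2.42], [-1.36, 4.5], [0.01, 1.98], [-2.84, 2.84]. Speed limits (rad/s): [2.79, 2.79, 3.14, 3.14, 3.14, 3.14, 3.14].

INTERFACE

Orientations are given as a rotation vector (axis times angle).
In Python, from rig import bot, eyes gives the robot as it stands.
- The arm moves only by the tool step_arm, never from a script. Its argument "series" is a list of rows, each a list of 5 numbers: the closure in counts, from 0 (fully open) to 255 (shut), then the shift along the world's x, y, z in m, then the turn about the world's z in rad. In form: [[grip, x, y, z, twist], ...]. A call has exactly 10 rows; each row shifts and turns the commanded pose from where the row before left it; what a row does not reach is not made up. A row lasts 1/10 s, in which the tool goes at most 50 mm and 8.59 degrees, less where a joint would pass 70% of its speed; a pose out of reach is approached as far as the arm can. A call is refused whole if a number of a shift passes 0.05 or a number of a turn 0.15, either way. A call with a gripper value outside its range is refused whole. The fingers move at their own pace and stop on an object; the grip force is fixed at half the most. Time passes only in rows, so rows that do not move let the fingers close, or fill a call up. It gives the time, the measured TCP pose, the force and the opening at its end, in the units of the state.
- bot.get_obs(): the state, without advancing time (a new reading comes with each control period).
- eyes.grab_frame(name): name is "side" or "top" or "wrist"; returns a dict with "img" (400x640x3 uint8, red, green, blue), "z_map" (400x640 float32, m along the optical axis (not along the pixel's ray), 0 where there is no reading), "vertical_fov" (degrees; the focal length in pixels is half the picture's height over the tangent of half this angle, whatever the lens; pixels are square), "cx", "cy" (the principal point, pixels), "k1" (the pictures are not rectified: a ray, as slopes to the right and down, at radius r is drawn at 1 + k1 r^2 times it, then the intrinsics apply), "pose" (4x4, takes a point from camera to world coordinates); the wrist camera has in their place "T_tool_cam" (4x4, takes a point from camera to tool coordinates, whose origin is the TCP and whose axes are the flange's). Camera axes: x right, y up, looking along -z (the intrinsics and any distortion apply to the point x, -y, -z); pixel columns grow to the right and rows downward; lengths in m; the calibration is good to about 2 mm. A picture is of the moment at which its call begins: read the wrist's pose just before it.
- bot.close_job(): hands the job in, once; it reports no verdict.
The state is a dict: "time_s": time; "joint_pos": joint angles; "joint_velocities": joint speeds; "joint_torque": joint torques, N m; "position": TCP position; "tool_rot": TCP orientation; "force": force on the tool from outside, world axes, zero at the start; "ft_torque": the same for the moment, N m; "grip_width": finger opening in m.
Only numpy, scipy, OpenCV 4.12 (cv2) and the standard library are available. Lean on these libraries where they do the work, as an engineer would, in place of code of your own. Each camera call takes 0.05 s, during which the arm holds its last target.

TASK

Take the wire spring clip by its orange tab from the blue holder and press it, mouth down, sideways over the roller shaft in the bracket so that it snaps fully home in the shaft's groove, then let go. Press gently, just hard enough to snap it in, never with real force against shaft or bracket: the groove's place along the shaft is not measured, so feel for it. Leave the jar, the parts tray, the solder reel and the glass dish where they are.

Things in the scene. Friction and masses are not known exactly. Their poses are not given: they have to be found in the camera images.
- clip_grip (a point): centre of the upright orange tab, 20 (x) x 10 (y) x 30 mm (z), of the loose spring clip (46 g, 6 mm round spring wire); grip it from above across x or y. The clip lies in its own x-z plane, thickness along y, mouth towards -z. It starts mouth down in the holder, leaning up to 0.1 rad
- clip_ring (a point): centre of the clip's ring, 28 mm below the tab's centre, axes as the clip's; ring inner diameter 17 mm, outer 29 mm, open below; the tab begins 13 mm above this point. Fully home, this point lies on the shaft's axis
- clip_mouth (a point): middle of the clip's mouth, 12.6 mm below the ring's centre, between the leg ends (18 mm apart inside, 30 mm over all). The wire ends 3 mm below this point. 7 mm below the ring's centre the legs pinch in to 10.5 mm apart; they spring open sideways and snap over the groove at roughly 9 N (7 to 13 N)
- bracket: roller bracket fixed to the desk, 66 (x) x 146 (y) x 61 mm high, origin at the centre of its underside: dark base plate, two aluminium pillars (14 mm thick, centred at y = -62 and +62 mm, tops at 61 mm) that carry a horizontal steel shaft along the bracket's y axis, 48 mm above the desk, clamped tight (gives way along its axis only at about 80 N)
- shaft_mid (a point): point on the shaft's axis half-way between the pillars, axes as the bracket's (y along the shaft). The shaft is 24 mm thick, with one groove 9 mm wide and 16 mm in diameter; the groove's middle lies anywhere from y = -14 to +14 mm from this point, not measured. A black roller, 31 mm in diameter, 14 mm wide, sits on the shaft, its middle 29 mm to the -y side of the groove
- shaft_plain (a point): point on the shaft's axis 22 mm to the +y side of shaft_mid; here the shaft is always plain and thick, and so it is from here to the groove. On the thick shaft the clip's legs come to rest with the ring's centre about 20 mm above the axis and cannot go over; over the groove they first touch at about 14 mm
- holder: blue plastic block fixed to the desk, 56 mm (x) x 44 mm (y) x 42 mm high, origin at the centre of its underside, with a slot along x, 34 x 7.6 mm, whose floor is 26 mm above the desk, in which the clip's legs stand; lift the clip straight up at least 20 mm to clear it
- primer_jar: grey jar with black cap, 66 mm in diameter, 70 mm high, origin at the centre of its underside; bystander
- parts_tray: blue parts tray with small screws, 66 x 110 x 22 mm, origin at the centre of its underside; bystander
- solder_reel: reel of solder wire, 62 mm in diameter, 35 mm high, origin at the centre of its underside; bystander
- dish_1: small round glass dish, 43 mm in diameter, 10 mm high, origin at the centre of its underside; bystander
Not all that is in view belongs to the job. Of the things like the part that bears clip_grip, leave any that is purple; of the rest the larger one is meant.

How it is judged:
By the outcome, as a careful person would: the job done as asked, in the order asked, and still so for the second after the job is handed in, with the robot touching nothing.
It also fails if it takes over 61 s, if anything falls off the work surface, if the arm or the gripper's body presses on something with over 40 N, if the wrist force passes 120 N, or if a joint passes its speed limit or range.

## Working session

There is one attempt and no reset: what is moved stays moved. The work goes in short steps, Python scripts to look and compute and a tool call to move; the robot and the scene stay as the last step left them, time stands still between calls to the robot, and variables do not carry over. Pictures are saved under pics/ and viewed, and the job is handed in when it is done.

Besides the shell and the picture viewer there is one more tool, called after "Call:" as name([rows], argument=value, ...), one row to a line, values as JSON. step_arm: Moves the arm, as the interface text tells. Its arguments: {"type":"object","properties":{"series":{"type":"array","items":{"type":"array","items":{"type":"number"}}}},"required":["series"]}

```bash
mkdir -p pics; ls; cat > h.py <<'E'
import numpy as np, cv2
from rig import bot, eyes
from scipy.spatial.transform import Rotation as R
def grab(n):
    o=bot.get_obs(); f=eyes.grab_frame(n)
    if n=="wrist":
        T=np.eye(4); T[:3,:3]=R.from_rotvec(o["tool_rot"]).as_matrix(); T[:3,3]=o["position"]
        f["pose"]=T@np.array(f["T_tool_cam"])
    return f
def K(f):
    h=f["img"].shape[0]; fl=h/2/np.tan(np.radians(f["vertical_fov"])/2)
    return np.array([[fl,0,f["cx"]],[0,fl,f["cy"]],[0,0,1.]]), np.array([f["k1"],0,0,0,0.])
def rays(f,uv):
    k,d=K(f); p=cv2.undistortPointsIter(np.array(uv,float).reshape(-1,1,2),k,d,None,None,(3,50,1e-9)).reshape(-1,2)
    v=np.c_[p[:,0],-p[:,1],-np.ones(len(p))]; P=np.array(f["pose"])
    return P[:3,3], v@P[:3,:3].T
def onplane(f,uv,z):
    o,v=rays(f,uv); return o+v*((z-o[2])/v[:,2])[:,None]
def pts(f,uv):
    uv=np.array(uv,int); o,v=rays(f,uv); d=f["z_map"][uv[:,1],uv[:,0]]; return o+v*d[:,None]
def save(f,n): cv2.imwrite("pics/"+n,cv2.cvtColor(f["img"],cv2.COLOR_RGB2BGR))
E
python3 - <<'E'
from h import *
import pickle
for n in ["side","top","wrist"]:
    f=grab(n); save(f,n+"0.png"); pickle.dump(f,open(n+"0.pkl","wb")); print(n,f["vertical_fov"],f["k1"],np.round(f["pose"],3).tolist())
print(bot.get_obs())
E
```

```text
pics
side 46.337273930366706 0.048019503229520366 [[-0.936, 0.227, -0.267, 0.363], [-0.351, -0.625, 0.697, 0.537], [-0.009, 0.747, 0.665, 0.665], [0.0, 0.0, 0.0, 1.0]]
top 45.42634645939956 5.6469364064899515e-05 [[-0.08, 0.967, -0.243, 0.376], [-0.997, -0.079, 0.016, -0.075], [-0.004, 0.244, 0.97, 1.026], [0.0, 0.0, 0.0, 1.0]]
wrist 71.90837760360742 -0.027588371236710794 [[0.241, -0.927, -0.288, 0.076], [0.971, 0.229, 0.073, 0.649], [-0.002, -0.297, 0.955, 0.385], [0.0, 0.0, 0.0, 1.0]]
{'time_s': 0.15, 'joint_pos': array([-1.35350483,  0.61566473, -0.01259182,  1.42451259,  0.00814314,
        1.10340079, -0.0404084 ]), 'joint_velocities': array([ 0.00062673, -0.00190229,  0.00118358, -0.00491689, -0.00228606,
        0.00106549, -0.00238898]), 'joint_torque': array([ 4.87197794e-04, -4.59346104e+01,  2.09331675e-01, -1.65942031e+01,
       -6.10394985e-02,  1.81768154e-02,  1.56818328e-04]), 'position': array([0.15676541, 0.63019566, 0.2177744 ]), 'tool_rot': array([-3.81893390e-01, -3.11812555e+00,  3.02758516e-03]), 'force': array([ 0.09415572,  0.4495627 , -0.18067612]), 'ft_torque': array([-0.00010348,  0.004882  , -0.02360657]), 'grip_width': 0.09314571778182566}
```

View pics/side0.png

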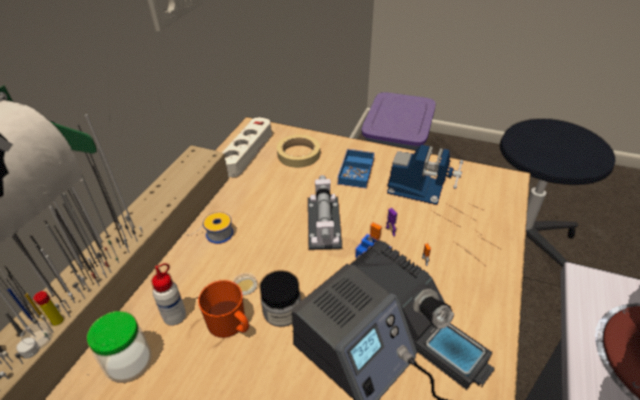

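View pics/top0.png

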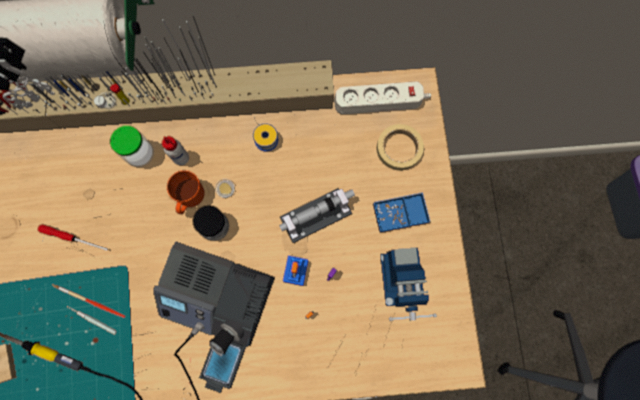

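View pics/wrist0.png

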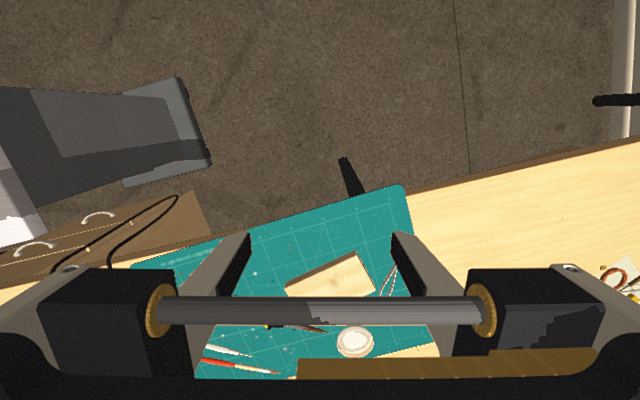

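The side and top views show the orange tab in the blue holder at top (296,268). The bracket with its shaft is at (317,214). The small orange decoy is at (310,314) and the purple one at (333,274). The solder station sits next to the holder at (215,290).

```bash
python3 - <<'E'
from h import *
import pickle
for n in ["top","side"]:
    f=pickle.load(open(n+"0.pkl","rb")); im=f["img"]; hsv=cv2.cvtColor(im,cv2.COLOR_RGB2HSV)
    P=f["pose"]
    for nm,lo,hi in [("orange",(5,170,110),(16,255,255)),("blue",(105,120,60),(125,255,255)),("purple",(130,100,50),(155,255,255))]:
        m=cv2.inRange(hsv,lo,hi); nn,l,s,c=cv2.connectedComponentsWithStats(m)
        for i in range(1,nn):
            if s[i,4]>15:
                ys,xs=np.where(l==i); p=pts(f,np.c_[xs,ys]); print(n,nm,s[i],np.round(c[i],1),np.round(np.median(p,0),3),np.round(p.min(0),3),np.round(p.max(0),3))
f=pickle.load(open("top0.pkl","rb"))
# heightmap
v,u=np.mgrid[0:400,0:640]; p=pts(f,np.c_[u.ravel(),v.ravel()]).reshape(400,640,3)
for nm,(x0,x1,y0,y1) in dict(bracket=(275,360,180,245),station=(150,280,235,340),ironholder=(195,250,320,390),jar=(190,232,203,242),vise=(375,432,240,325)).items():
    q=p[y0:y1,x0:x1].reshape(-1,3); q=q[q[:,2]>.015]; print(nm,np.round(q.min(0),3),np.round(q.max(0),3))
big=cv2.resize(f["img"][170:330,240:400],None,fx=5,fy=5,interpolation=cv2.INTER_CUBIC)[:600]
cv2.imwrite("pics/topcrop.png",big[:,:,::-1])
f=pickle.load(open("side0.pkl","rb"))
big=cv2.resize(f["img"][165:275,285:445],None,fx=5,fy=5,interpolation=cv2.INTER_CUBIC)
cv2.imwrite("pics/sidecrop.png",big[:,:,::-1])
E
```

```text
top orange [167 171  33  43 214] [185.3 195.5] [0.644 0.18  0.059] [0.621 0.14  0.015] [0.706 0.207 0.071]
top orange [292 263   5  10  40] [294.3 267.6] [ 0.481 -0.047  0.085] [ 0.376 -0.075  0.073] [ 0.491 -0.042  1.026]
top orange [ 91 302  23  10  36] [101.3 306.3] [0.443 0.362 0.012] [0.431 0.336 0.008] [0.453 0.382 0.016]
top orange [306 312   7   6  25] [309.  314.6] [ 0.39  -0.069  0.043] [ 0.376 -0.075 -0.002] [ 0.395 -0.062  1.026]
top blue [374 195  55  37 844] [402.5 212.9] [ 0.59  -0.293  0.004] [ 0.376 -0.341 -0.003] [ 0.629 -0.075  1.026]
top blue [391 253   5  14  25] [393. 260.] [ 0.482 -0.244  0.073] [ 0.47  -0.247  0.069] [ 0.497 -0.241  0.076]
top blue [284 256  24  29 434] [295.5 270.7] [ 0.48  -0.05   0.028] [ 0.376 -0.075  0.004] [ 0.513 -0.022  1.026]
top blue [382 256   8  20  46] [385.4 266.7] [ 0.472 -0.235  0.025] [ 0.457 -0.243  0.011] [ 0.498 -0.231  0.031]
top blue [406 269  15   8  43] [413.3 271.7] [ 0.454 -0.276  0.099] [ 0.445 -0.29   0.096] [ 0.458 -0.262  0.103]
top blue [397 274   9   7  18] [401.8 278.1] [ 0.443 -0.253  0.1  ] [ 0.439 -0.259  0.
[... 1196 characters left out ...]
2  10   8  23] [415.  195.6] [ 0.445 -0.232  0.01 ] [ 0.433 -0.237  0.007] [ 0.452 -0.227  0.02 ]
side blue [356 235  19  21 169] [364.1 245.5] [ 0.501 -0.039  0.032] [ 0.363 -0.057  0.009] [0.513 0.537 0.665]
side purple [363 133  61  13 148] [392.9 139.8] [ 0.682 -1.203 -0.525] [ 0.554 -1.226 -0.538] [ 0.826 -1.187 -0.512]
side purple [388 209   8  25 104] [391.9 217.9] [ 0.468 -0.115  0.045] [ 0.46  -0.126  0.006] [ 0.477 -0.111  0.06 ]
bracket [ 0.376 -0.183  0.015] [ 0.649 -0.021  1.026]
station [ 0.353 -0.075  0.015] [0.571 0.241 1.026]
ironholder [ 0.262 -0.075  0.015] [0.398 0.163 1.026]
jar [ 0.376 -0.075  0.015] [0.645 0.171 1.026]
vise [ 0.364 -0.307  0.015] [ 0.508 -0.075  1.026]
```

View pics/topcrop.png

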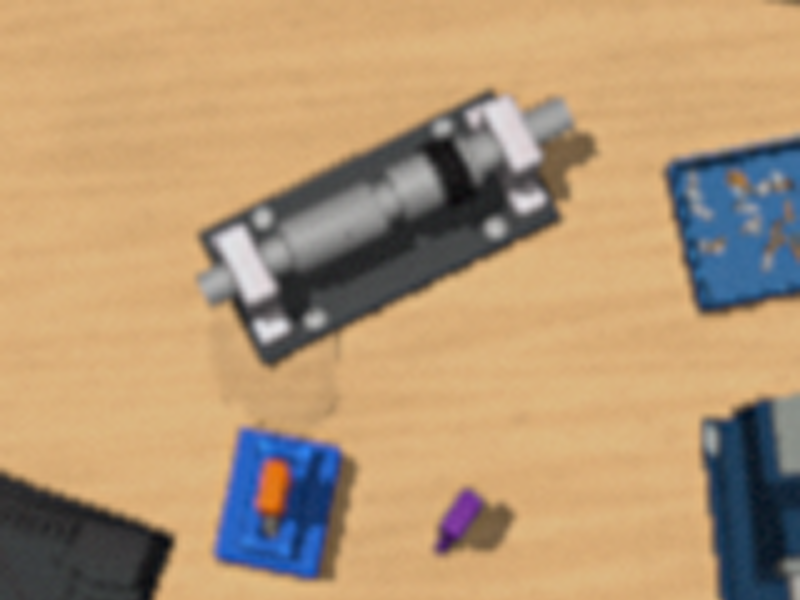

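View pics/sidecrop.png

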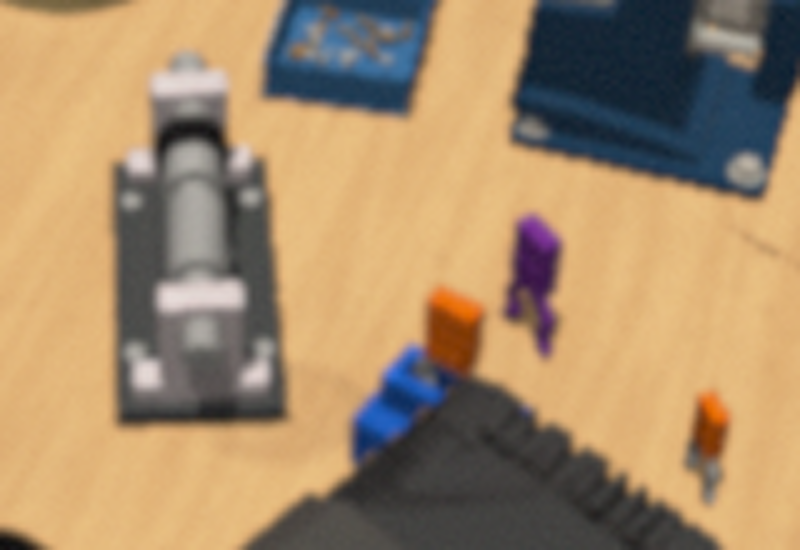

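```bash
python3 - <<'E'
from h import *
import pickle
f=pickle.load(open("top0.pkl","rb"))
v,u=np.mgrid[0:400,0:640]; p=pts(f,np.c_[u.ravel(),v.ravel()]).reshape(400,640,3)
ok=f["z_map"]>0
for nm,(x0,x1,y0,y1) in dict(bracket=(275,360,180,245),station=(150,280,240,340),ironholder=(195,250,330,390),jar=(190,232,203,242),vise=(375,432,240,325),holder=(283,312,254,288),reel=(250,282,120,155),mug=(165,205,165,215),white=(105,155,120,170)).items():
    q=p[y0:y1,x0:x1][ok[y0:y1,x0:x1]]; q=q[q[:,2]>.015]; print(nm,np.round(np.percentile(q,[0,2,50,98,100],axis=0),3).tolist())
# all heights >0.15
m=ok&(p[...,2]>.12); q=p[m]; 
nn,l,s,c=cv2.connectedComponentsWithStats(m.astype(np.uint8))
for i in range(1,nn):
    if s[i,4]>20: a=p[l==i]; print(s[i],np.round(a.min(0),2),np.round(a.max(0),2))
E
```

```text
bracket [[0.552, -0.183, 0.015], [0.559, -0.175, 0.016], [0.602, -0.102, 0.058], [0.639, -0.027, 0.064], [0.649, -0.021, 0.067]]
station [[0.353, -0.002, 0.015], [0.363, 0.013, 0.026], [0.444, 0.115, 0.102], [0.53, 0.219, 0.114], [0.562, 0.241, 0.12]]
ironholder [[0.262, 0.047, 0.015], [0.267, 0.054, 0.021], [0.323, 0.103, 0.031], [0.374, 0.151, 0.108], [0.379, 0.159, 0.114]]
jar [[0.562, 0.09, 0.015], [0.564, 0.091, 0.021], [0.591, 0.119, 0.071], [0.626, 0.154, 0.075], [0.645, 0.171, 0.076]]
vise [[0.364, -0.307, 0.015], [0.37, -0.297, 0.017], [0.443, -0.263, 0.076], [0.503, -0.233, 0.101], [0.508, -0.223, 0.104]]
holder [[0.452, -0.073, 0.015], [0.456, -0.07, 0.022], [0.481, -0.047, 0.029], [0.511, -0.023, 0.086], [0.516, -0.02, 0.089]]
reel [[0.758, -0.027, 0.015], [0.762, -0.025, 0.017], [0.786, -0.001, 0.036], [0.81, 0.023, 0.04], [0.814, 0.025, 0.041]]
mug [[0.607, 0.129, 0.015], [0.612, 0.134, 0.016], [0.674, 0.179, 0.035], [0.706, 0.206, 0.072], [0.708, 0.209, 0.076]]
white [[0.742, 0.252, 0.015], [0.743, 0.254, 0.017], [0.769, 0.28, 0.087], [0.853, 0.34, 0.093], [0.855, 0.361, 0.095]]
[    0     0   640   101 32665] [ 0.73 -0.83  0.12] [0.95 0.53 0.47]
```

```bash
python3 - <<'E'
import numpy as np
a=np.linspace(np.arctan2(.63,.157),-.16,21); r=np.linspace(.65,.46,21); z=np.linspace(.218,.32,21)
p=np.c_[r*np.cos(a),r*np.sin(a),z]; p=np.round(p,3)
for d in np.diff(p,axis=0): print("[0,%.3f,%.3f,%.3f,-0.081],"%tuple(d),end="")
E
```

```text
[0,0.044,-0.023,0.005,-0.081],[0,0.041,-0.025,0.005,-0.081],[0,0.038,-0.028,0.005,-0.081],[0,0.035,-0.031,0.005,-0.081],[0,0.033,-0.032,0.006,-0.081],[0,0.030,-0.035,0.005,-0.081],[0,0.026,-0.036,0.005,-0.081],[0,0.023,-0.037,0.005,-0.081],[0,0.020,-0.039,0.005,-0.081],[0,0.016,-0.039,0.005,-0.081],[0,0.013,-0.040,0.005,-0.081],[0,0.010,-0.040,0.005,-0.081],[0,0.007,-0.040,0.005,-0.081],[0,0.003,-0.040,0.005,-0.081],[0,0.000,-0.039,0.005,-0.081],[0,-0.003,-0.039,0.006,-0.081],[0,-0.005,-0.037,0.005,-0.081],[0,-0.009,-0.036,0.005,-0.081],[0,-0.011,-0.035,0.005,-0.081],[0,-0.014,-0.033,0.005,-0.081],
```

Call:
step_arm([
  [0, 0.044, -0.023, 0.005, -0.081],
  [0, 0.041, -0.025, 0.005, -0.081],
  [0, 0.038, -0.028, 0.005, -0.081],
  [0, 0.035, -0.031, 0.005, -0.081],
  [0, 0.033, -0.032, 0.006, -0.081],
  [0, 0.03, -0.035, 0.005, -0.081],
  [0, 0.026, -0.036, 0.005, -0.081],
  [0, 0.023, -0.037, 0.005, -0.081],
  [0, 0.02, -0.039, 0.005, -0.081],
  [0, 0.016, -0.039, 0.005, -0.081],
])

```text
time_s: 1.15
position: [0.4638, 0.3038, 0.2696]
tool_rot: [1.585, 2.712, -0.001]
force: [1.1, 0.2, 0.0]
grip_width: 0.0932
```

Call:
step_arm([
  [0, 0.013, -0.04, 0.005, -0.081],
  [0, 0.01, -0.04, 0.005, -0.081],
  [0, 0.007, -0.04, 0.005, -0.081],
  [0, 0.003, -0.04, 0.005, -0.081],
  [0, 0.0, -0.039, 0.005, -0.081],
  [0, -0.003, -0.039, 0.006, -0.081],
  [0, -0.005, -0.037, 0.005, -0.081],
  [0, -0.009, -0.036, 0.005, -0.081],
  [0, -0.011, -0.035, 0.005, -0.081],
  [0, 0, -0.01, 0, -0.081],
])

```text
time_s: 2.15
position: [0.4662, -0.0552, 0.3166]
tool_rot: [2.531, 1.859, -0.0]
force: [0.5, 0.2, -0.1]
grip_width: 0.0931
```

```bash
cat >> h.py <<'E'
def st():
    o=bot.get_obs(); y=R.from_rotvec(o["tool_rot"]).as_matrix()
    print("t",round(o["time_s"],2),"p",np.round(o["position"],4),"yaw_jaw deg",round(np.degrees(np.arctan2(y[1,1],y[0,1])),2),"zdir",np.round(y[:,2],3),"F",np.round(o["force"],2),"w",round(o["grip_width"],4))
E
python3 - <<'E'
from h import *
import pickle
st()
f=grab("wrist"); save(f,"wrist1.png"); pickle.dump(f,open("wrist1.pkl","wb")); st()
E
```

```text
t 2.15 p [ 0.4662 -0.0552  0.3166] yaw_jaw deg -17.42 zdir [ 0.001 -0.001 -1.   ] F [ 0.51  0.17 -0.08] w 0.0931
t 2.2 p [ 0.4668 -0.055   0.3163] yaw_jaw deg -17.53 zdir [ 0.001 -0.002 -1.   ] F [ 0.57 -0.39 -0.28] w 0.0928
```

View pics/wrist1.png

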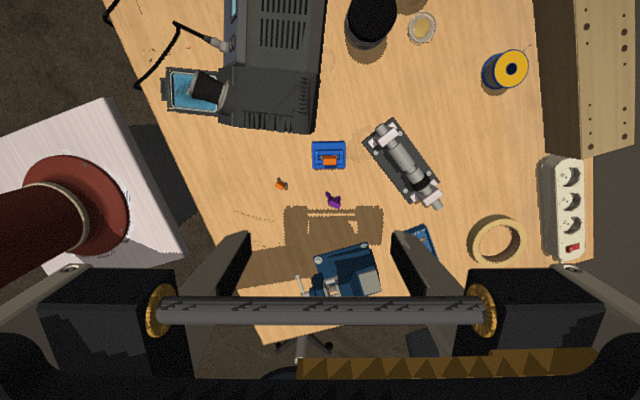

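```bash
python3 - <<'E'
from h import *
import pickle
f=pickle.load(open("wrist1.pkl","rb")); print(np.round(f["pose"],3).tolist())
T=np.array(f["T_tool_cam"]); print(np.round(T,3).tolist())
hsv=cv2.cvtColor(f["img"],cv2.COLOR_RGB2HSV)
m=cv2.inRange(hsv,(5,170,110),(18,255,255)); nn,l,s,c=cv2.connectedComponentsWithStats(m)
for i in range(1,nn):
    if s[i,4]>15 and s[i,1]<230:
        ys,xs=np.where(l==i);z=f["z_map"][ys,xs]>0; p=pts(f,np.c_[xs,ys][z]) if z.any() else np.zeros((1,3)); print(s[i],c[i],np.round(np.median(p,0),3),onplane(f,[c[i]],.085))
E
```

```text
[[0.954, 0.285, 0.09, 0.492], [-0.299, 0.911, 0.286, 0.023], [-0.001, -0.299, 0.954, 0.484], [0.0, 0.0, 0.0, 1.0]]
[[0.001, 0.954, 0.298, 0.082], [1.0, -0.001, 0.002, 0.001], [0.002, 0.298, -0.954, -0.167], [0.0, 0.0, 0.0, 1.0]]
[323 156  13   9 112] [329.05357143 160.08928571] [ 0.482 -0.046  0.085] [[ 0.48249549 -0.045565    0.085     ]]
[275 181   9   9  45] [279.11111111 185.26666667] [ 0.39  -0.068  0.044] [[ 0.40016571 -0.05950251  0.085     ]]
```

Call:
step_arm([
  [0, 0.0, 0.0, -0.02, 0],
  [0, 0.003, 0.0, -0.03, 0],
  [0, 0.003, 0, -0.03, 0],
  [0, 0.003, 0, -0.03, 0],
  [0, 0.003, 0, -0.03, 0],
  [0, 0, 0, -0.02, 0],
  [0, 0, 0, 0, 0],
  [0, 0, 0, 0, 0],
  [0, 0, 0, 0, 0],
  [0, 0, 0, 0, 0],
])

```text
time_s: 3.2
position: [0.4807, -0.0502, 0.1568]
tool_rot: [2.52, 1.873, 0.003]
force: [0.2, -0.0, 0.1]
grip_width: 0.0932
```

```bash
python3 - <<'E'
from h import *
import pickle
st()
f=grab("wrist"); save(f,"wrist2.png"); pickle.dump(f,open("wrist2.pkl","wb")); st()
f=grab("side"); pickle.dump(f,open("side2.pkl","wb"));
E
```

```text
t 3.2 p [ 0.4807 -0.0502  0.1568] yaw_jaw deg -16.75 zdir [ 0.003  0.    -1.   ] F [ 0.23 -0.02  0.14] w 0.0932
t 3.25 p [ 0.4806 -0.0502  0.1567] yaw_jaw deg -16.76 zdir [ 0.002  0.    -1.   ] F [-1.02  0.37 -0.33] w 0.0925
```

View pics/wrist2.png

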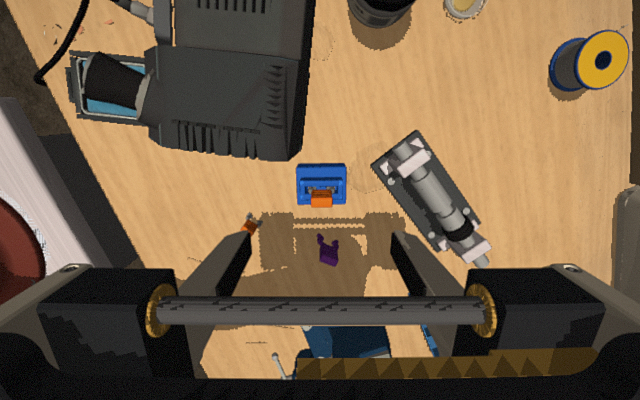

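```bash
python3 - <<'E'
from h import *
import pickle
f=pickle.load(open("wrist2.pkl","rb"))
c=cv2.resize(f["img"][150:220,285,None].repeat(1,1) if 0 else f["img"][150:220,280:365],None,fx=8,fy=8,interpolation=cv2.INTER_CUBIC)
cv2.imwrite("pics/c2.png",c[:,:,::-1])
c=cv2.resize(f["img"][120:270,365:500],None,fx=4,fy=4,interpolation=cv2.INTER_CUBIC)
cv2.imwrite("pics/b2.png",c[:,:,::-1])
E
```

```text
(no output)
```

View pics/c2.png

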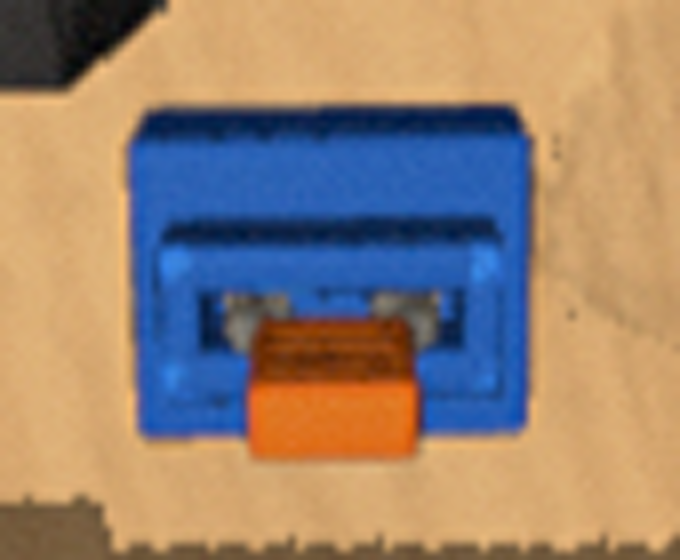

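View pics/b2.png

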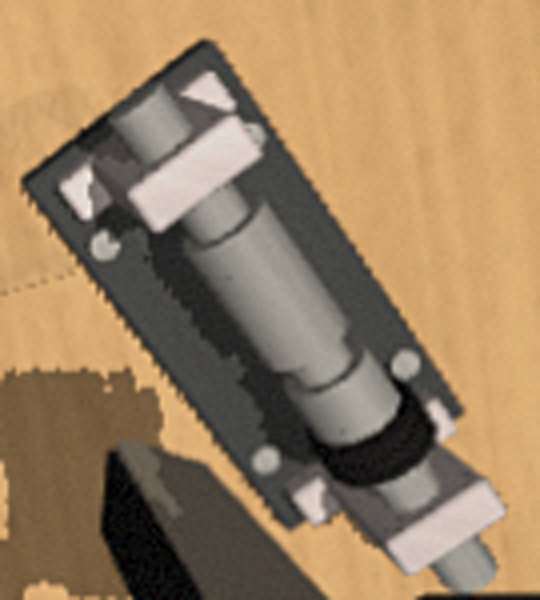

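```bash
python3 - <<'E'
from h import *
import pickle
f=pickle.load(open("wrist2.pkl","rb"))
g=lambda L:[(280+x/8,150+y/8) for x,y in L]
def show(n,p): print(n,np.round(p,4).tolist())
hsv=cv2.cvtColor(f["img"],cv2.COLOR_RGB2HSV)
m=cv2.inRange(hsv,(5,150,80),(18,255,255)); ys,xs=np.where(m[150:215,295:350]>0); p=pts(f,np.c_[xs+295,ys+150])
k=f["z_map"][ys+150,xs+295]>0; p=p[k]; print(len(p), np.round(np.percentile(p,[2,50,98],axis=0),4))
ztop=np.percentile(p[:,2],95)
top=onplane(f,g([(250,378),(415,375),(413,458),(250,458)]),ztop); show("top",top); show("c",top.mean(0))
print("ang", np.degrees(np.arctan2(*(top[1]+top[2]-top[0]-top[3])[[1,0]])), np.linalg.norm(top[1]-top[0]),np.linalg.norm(top[3]-top[0]))
for z in (.036,.042):
  sl=onplane(f,g([(198,291),(465,289),(463,350),(200,352)]),z); show("slot",sl); show("c",sl.mean(0)); print(np.linalg.norm(sl[1]-sl[0]),np.linalg.norm(sl[3]-sl[0]),"ang", np.degrees(np.arctan2(*(sl[1]+sl[2]-sl[0]-sl[3])[[1,0]])))
h=onplane(f,g([(135,140),(528,137),(525,428),(142,435)]),.03);show("hold",h);print(h.mean(0),np.linalg.norm(h[1]-h[0]),np.linalg.norm(h[3]-h[0]))
# holder heights
v,u=np.mgrid[160:210,295:348]; q=pts(f,np.c_[u.ravel(),v.ravel()]); print("hist z",np.histogram(q[:,2],bins=np.arange(-.005,.1,.005)))
# side face plane fit
R_=R.from_euler('z',-np.radians(-16.0)); q=R_.apply(p-top.mean(0)); s=q[:,2]<-.004
print("side y at z:",[(z,np.round(np.median(q[(abs(q[:,2]-z)<.002),1]),4)) for z in (-.005,-.01,-.015,-.02,-.025)])
print("side x-range at z:",[(z,np.round(np.percentile(q[(abs(q[:,2]-z)<.003),0],[3,97]),4)) for z in (-.0,-.005,-.01,-.015,-.02,-.025)])
E
```

```text
359 [[ 0.474  -0.0529  0.06  ]
 [ 0.483  -0.0451  0.0848]
 [ 0.4919 -0.041   0.0868]]
top [[0.4755, -0.0401, 0.0865], [0.4935, -0.0451, 0.0865], [0.4905, -0.0546, 0.0865], [0.4727, -0.0492, 0.0865]]
c [0.483, -0.0473, 0.0865]
ang -16.179962343093962 0.018626826015808458 0.009569124274224855
slot [[0.4662, -0.0409, 0.036], [0.5009, -0.051, 0.036], [0.4983, -0.0592, 0.036], [0.4639, -0.0492, 0.036]]
c [0.4823, -0.0501, 0.036]
0.03609906644331568 0.008608997486283963 ang -16.274494912972962
slot [[0.467, -0.0394, 0.042], [0.501, -0.0493, 0.042], [0.4984, -0.0574, 0.042], [0.4647, -0.0475, 0.042]]
c [0.4828, -0.0484, 0.042]
0.03534757481416847 0.008429779844840215 ang -16.274494912972962
hold [[0.4637, -0.0197, 0.03], [0.5147, -0.0346, 0.03], [0.5034, -0.0746, 0.03], [0.4515, -0.06, 0.03]]
[ 0.48332488 -0.04723803  0.03      ] 0.05313827063267012 0.04212280171663729
hist z (array([ 36, 506,  27,  37,  44,  50, 880,  52,  67, 532,  27,  13,  11,
        29,  23,  36,  30,  71, 172,   0]), array([-0.005,  0.   ,  0.005,  0.01 ,  0.015,  0.02 ,  0.025,  0.03 ,
        0.035,  0.04 ,  0.045,  0.05 ,  0.055,  0.06 ,  0.065,  0.07 ,
        0.075,  0.08 ,  0.085,  0.09 ,  0.095]))
side y at z: [(-0.005, np.float64(0.004)), (-0.01, np.float64(0.0043)), (-0.015, np.float64(0.0042)), (-0.02, np.float64(0.0042)), (-0.025, np.float64(0.004))]
side x-range at z: [(-0.0, array([-0.0095,  0.0087])), (-0.005, array([-0.009 ,  0.0087])), (-0.01, array([-0.008,  0.008])), (-0.015, array([-0.0089,  0.0082])), (-0.02, array([-0.0091,  0.0083])), (-0.025, array([-0.0083,  0.0085]))]
```

Call:
step_arm([
  [0, 0.001, 0.001, -0.01, 0.01],
  [0, 0.001, 0.001, -0.02, 0],
  [0, 0, 0.001, -0.02, 0],
  [0, 0, 0, -0.02, 0],
  [0, 0, 0, -0.02, 0],
  [0, 0, 0, -0.011, 0],
  [0, 0, 0, 0, 0],
  [0, 0, 0, 0, 0],
  [0, 0, 0, 0, 0],
  [0, 0, 0, 0, 0],
])

```text
time_s: 4.3
position: [0.4825, -0.0473, 0.0554]
tool_rot: [2.511, 1.885, 0.002]
force: [-0.5, -0.6, 0.4]
grip_width: 0.0933
```

```bash
python3 - <<'E'
from h import *
st()
f=grab("wrist"); save(f,"wrist3.png"); st()
E
```

```text
t 4.3 p [ 0.4825 -0.0473  0.0554] yaw_jaw deg -16.2 zdir [ 0.002 -0.    -1.   ] F [-0.54 -0.58  0.42] w 0.0933
t 4.35 p [ 0.4824 -0.0472  0.0553] yaw_jaw deg -16.2 zdir [ 0.002 -0.    -1.   ] F [-0.63 -0.2  -0.01] w 0.0931
```

View pics/wrist3.png

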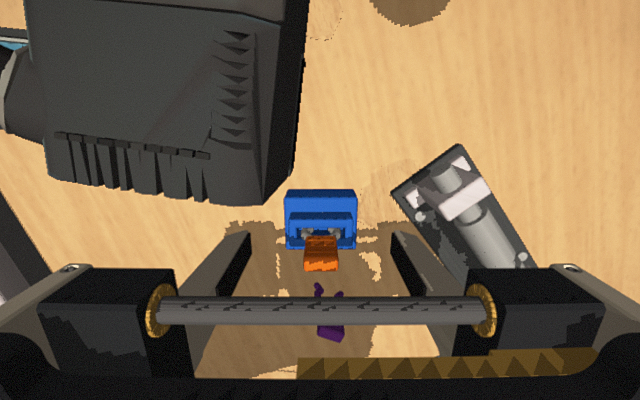

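The tab at (321,255) is centred between the open fingers, so I'm closing on it.

Call:
step_arm([
  [255, 0, 0, 0, 0],
  [255, 0, 0, 0, 0],
  [255, 0, 0, 0, 0],
  [255, 0, 0, 0, 0],
  [255, 0, 0, 0, 0],
  [255, 0, 0, 0, 0],
  [255, 0, 0, 0, 0],
  [255, 0, 0, 0, 0],
  [255, 0, 0, 0, 0],
  [255, 0, 0, 0, 0],
])

```text
time_s: 5.35
position: [0.4819, -0.0472, 0.0546]
tool_rot: [-2.512, -1.886, 0.0]
force: [0.4, 0.4, 0.1]
grip_width: 0.0199
```

```bash
python3 - <<'E'
from h import *
import pickle
st()
f=pickle.load(open("wrist2.pkl","rb"))
g=lambda L:[(365+x/4,120+y/4) for x,y in L]
# pillar tops z=.061 ; outlines: near pillar (upper-left) and far
A=onplane(f,g([(128,194),(235,117),(263,155),(158,232)]),.061)
B=onplane(f,g([(388,540),(488,480),(505,515),(405,574)]),.061)
print(np.round(A,4).tolist(),np.round(B,4).tolist()); a=A.mean(0);b=B.mean(0); print(a,b,np.linalg.norm(a-b),(a+b)/2)
d=(a-b)/np.linalg.norm(a-b); print("shaft +y ang",np.degrees(np.arctan2(d[1],d[0])))
# groove & thick-part outline at top z=.060/.056
ymid=(a+b)[:2]/2
for n,z,L in [("edge +y of groove (top of thick)",.060,[(275,372),(340,330)]),("far shoulder",.060,[(300,400),(368,352)]),("thick +y end",.060,[(190,245),(265,205)]),("roller start",.0635,[(320,450),(410,395)])]:
    q=onplane(f,g(L),z); print(n,np.round(q,4).tolist(),"along",np.round((q[:,:2]-ymid)@d[:2],4))
# z_map profile along the axis
s=np.arange(-.055,.056,.002)
k,dd=K(f); P=np.linalg.inv(f["pose"])
out=[]
for t in s:
    best=[]
    for off in np.arange(-.008,.0081,.002):
        X=np.r_[ymid+d[:2]*t+off*np.array([d[1],-d[0]]),.060]; c=P[:3,:3]@X+P[:3,3]; c=np.array([c[0],-c[1],-c[2]])
        uv=cv2.projectPoints(c.reshape(1,1,3),np.zeros(3),np.zeros(3),k,dd)[0].ravel(); iv=np.round(uv).astype(int)
        if f["z_map"][iv[1],iv[0]]>0: best.append(pts(f,[iv])[0][2])
    out.append((round(t*1000),round(1000*max(best),1) if best else None))
print(out)
E
```

```text
t 5.35 p [ 0.4819 -0.0472  0.0546] yaw_jaw deg -16.21 zdir [-0.  0. -1.] F [0.37 0.41 0.08] w 0.0199
[[0.5608, -0.0435, 0.061], [0.5893, -0.0325, 0.061], [0.5941, -0.0435, 0.061], [0.5659, -0.0549, 0.061]] [[0.6088, -0.1567, 0.061], [0.6371, -0.1467, 0.061], [0.6404, -0.1585, 0.061], [0.6119, -0.1685, 0.061]]
[ 0.57750338 -0.04359267  0.061     ] [ 0.62454805 -0.15758736  0.061     ] 0.12332067315160122 [ 0.60102571 -0.10059002  0.061     ]
shaft +y ang 112.42553815524633
edge +y of groove (top of thick) [[0.5877, -0.1001, 0.06], [0.6056, -0.0936, 0.06]] along [0.0055 0.0047]
far shoulder [[0.5926, -0.1097, 0.06], [0.6116, -0.1016, 0.06]] along [-0.0052 -0.005 ]
thick +y end [[0.5731, -0.0607, 0.06], [0.5927, -0.0561, 0.06]] along [0.0475 0.0443]
roller start [[0.5942, -0.1233, 0.0635], [0.619, -0.1148, 0.0635]] along [-0.0184 -0.0199]
[(-55, np.float64(62.0)), (-53, np.float64(59.6)), (-51, np.float64(57.3)), (-49, np.float64(57.0)), (-47, np.float64(58.5)), (-45, np.float64(57.2)), (-43, np.float64(57.1)), (-41, np.float64(61.9)), (-39, np.float64(64.4)), (-37, np.float64(64.1)), (
[... 410 characters left out ...]
4(57.5)), (-1, np.float64(57.3)), (1, np.float64(57.6)), (3, np.float64(61.1)), (5, np.float64(60.6)), (7, np.float64(61.8)), (9, np.float64(60.6)), (11, np.float64(62.0)), (13, np.float64(61.1)), (15, np.float64(61.1)), (17, np.float64(60.6)), (19, np.float64(61.5)), (21, np.float64(61.4)), (23, np.float64(61.4)), (25, np.float64(61.9)), (27, np.float64(61.3)), (29, np.float64(60.8)), (31, np.float64(61.0)), (33, np.float64(61.2)), (35, np.float64(61.5)), (37, np.float64(61.4)), (39, np.float64(60.8)), (41, np.float64(61.6)), (43, np.float64(60.8)), (45, np.float64(57.2)), (47, np.float64(56.8)), (49, np.float64(57.6)), (51, np.float64(56.8)), (53, np.float64(56.7)), (55, np.float64(56.6))]
```

Call:
step_arm([
  [255, 0, 0, 0.005, 0],
  [255, 0, 0, 0.01, 0],
  [255, 0, 0, 0.015, 0],
  [255, 0, 0, 0.02, 0],
  [255, 0, 0, 0.02, 0],
  [255, 0, 0, 0.015, 0],
  [255, 0.01, -0.004, 0.005, 0.05],
  [255, 0.015, -0.006, 0, 0.08],
  [255, 0.015, -0.006, 0, 0.08],
  [255, 0.015, -0.006, 0, 0.08],
])

```text
time_s: 6.35
position: [0.5374, -0.0695, 0.1456]
tool_rot: [2.209, 2.232, 0.001]
force: [0.6, -0.0, -0.7]
grip_width: 0.0199
```

Call:
step_arm([
  [255, 0.015, -0.006, 0, 0.08],
  [255, 0.015, -0.006, 0, 0.08],
  [255, 0.015, -0.005, 0, 0.08],
  [255, 0.01, -0.004, 0, 0.08],
  [255, 0.005, -0.001, 0, 0.06],
  [255, 0, 0, 0, 0],
  [255, 0, 0, 0, 0],
  [255, 0, 0, 0, 0],
  [255, 0, 0, 0, 0],
  [255, 0, 0, 0, 0],
])

```text
time_s: 7.35
position: [0.5966, -0.091, 0.1448]
tool_rot: [-1.753, -2.607, 0.0]
force: [-0.1, -0.5, -0.5]
grip_width: 0.0198
```

```bash
python3 - <<'E'
from h import *
import pickle
st()
for n in ["wrist","side","top"]:
    f=grab(n); save(f,n+"4.png"); pickle.dump(f,open(n+"4.pkl","wb"))
    if n=="side": cv2.imwrite("pics/side4c.png",cv2.resize(f["img"][140:260,270:430],None,fx=5,fy=5,interpolation=cv2.INTER_CUBIC)[:,:,::-1])
st()
E
```

```text
t 7.35 p [ 0.5966 -0.091   0.1448] yaw_jaw deg 22.17 zdir [-0. -0. -1.] F [-0.1  -0.51 -0.48] w 0.0198
t 7.5 p [ 0.5968 -0.0912  0.1447] yaw_jaw deg 22.17 zdir [-0. -0. -1.] F [ 0.25  0.65 -1.37] w 0.0196
```

View pics/wrist4.png

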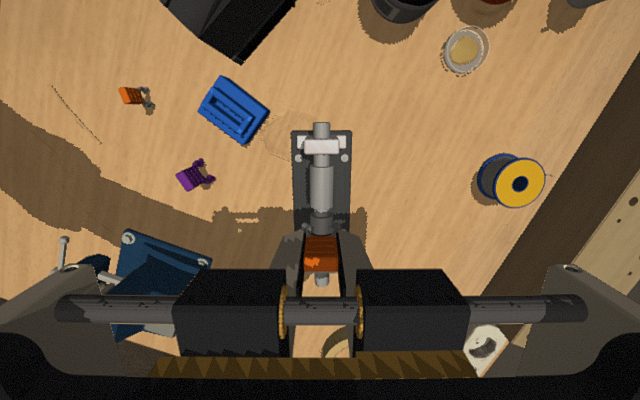

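View pics/side4c.png

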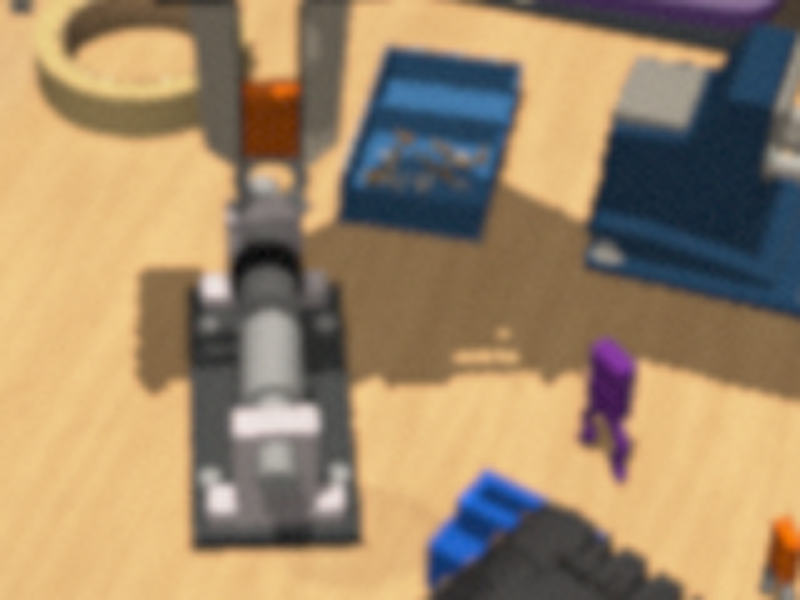

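The wrist view shows the bracket nearly parallel to the image at (322,180), with the clip held upright and its tab at (320,252). Next I refine the yaw and the sideways offset.

```bash
python3 - <<'E'
from h import *
import pickle
f=pickle.load(open("wrist4.pkl","rb"))
cv2.imwrite("pics/w4c.png",cv2.resize(f["img"][115:295,260:385],None,fx=3.3,fy=3.3,interpolation=cv2.INTER_CUBIC)[:,:,::-1])
# shaft thick part: per-row edges via gradient
g=cv2.GaussianBlur(cv2.cvtColor(f["img"],cv2.COLOR_RGB2GRAY),(3,3),0).astype(float)
Lp=[];Rp=[]
def sub(a,i): 
    d=a[i-1]-2*a[i]+a[i+1]; return i+.5*(a[i-1]-a[i+1])/d if d else i
for r in range(170,208):
    gr=np.diff(g[r,295:350]); l=sub(gr,np.argmax(gr[8:25])+8); q=sub(-gr,np.argmax(-gr[28:50])+28)
    Lp.append((295.5+l,r)); Rp.append((295.5+q,r))
Lp=np.array(Lp);Rp=np.array(Rp); print(np.round(Lp[::6],1).tolist(),np.round(Rp[::6],1).tolist())
# tangent edges: average rays in plane z=.048 
for z in (.048,.052):
    a=onplane(f,Lp,z);b=onplane(f,Rp,z)
    la=[np.polyfit(x[:,1],x[:,0],1) for x in (a,b)]
    print("angs",[90+np.degrees(np.arctan(-l[0])) for l in la], "width",np.linalg.norm((a-b)[:,:2],axis=1).mean())
    c=(a+b)/2; l=np.polyfit(c[:,1],c[:,0],1); th=np.arctan(-l[0])+np.pi/2; print("axis ang",np.degrees(th),"x at y=-.091:",np.polyval(l,-.091), "perp offs of tcp", (0.5967-np.polyval(l,-.0911))*np.cos(th-np.pi/2))
E
```

```text
[[309.6, 170.0], [309.7, 176.0], [309.7, 182.0], [309.8, 188.0], [309.8, 194.0], [309.9, 200.0], [310.7, 206.0]] [[332.6, 170.0], [332.5, 176.0], [332.5, 182.0], [332.4, 188.0], [332.4, 194.0], [332.2, 200.0], [332.1, 206.0]]
angs [np.float64(112.71895592099605), np.float64(111.49593163248007)] width 0.022275841832464064
axis ang 112.12077100192212 x at y=-.091: 0.5966292570469593 perp offs of tcp 2.7879705929974102e-05
angs [np.float64(112.71895592099602), np.float64(111.49593163248025)] width 0.021938452677454028
axis ang 112.12077100192194 x at y=-.091: 0.596626755114056 perp offs of tcp 3.019747700717245e-05
```

View pics/w4c.png

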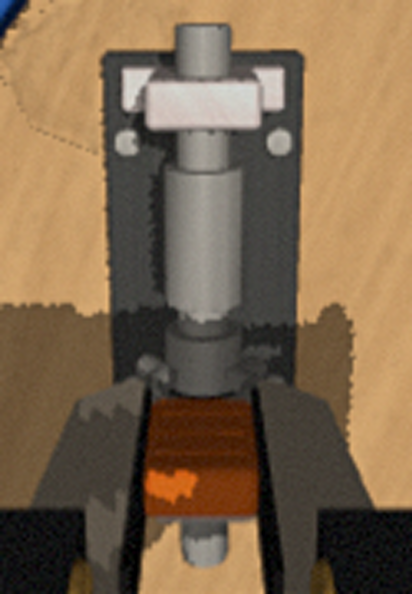

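Call:
step_arm([
  [255, 0, 0, -0.01, 0],
  [255, 0, 0, -0.015, 0],
  [255, 0, 0, -0.015, 0],
  [255, 0, 0, -0.01, 0],
  [255, 0, 0, -0.005, 0],
  [255, 0, 0, -0.003, 0],
  [255, 0, 0, 0, 0],
  [255, 0, 0, 0, 0],
  [255, 0, 0, 0, 0],
  [255, 0, 0, 0, 0],
])

```text
time_s: 8.5
position: [0.5972, -0.0913, 0.0871]
tool_rot: [1.752, 2.607, 0.001]
force: [0.3, 0.3, -0.6]
grip_width: 0.0196
```

Call:
step_arm([
  [255, 0, 0, -0.001, 0],
  [255, 0, 0, 0, 0],
  [255, 0, 0, -0.001, 0],
  [255, 0, 0, 0, 0],
  [255, 0, 0, -0.001, 0],
  [255, 0, 0, 0, 0],
  [255, 0, 0, -0.001, 0],
  [255, 0, 0, 0, 0],
  [255, 0, 0, 0, 0],
  [255, 0, 0, 0, 0],
])

```text
time_s: 9.5
position: [0.597, -0.0912, 0.0827]
tool_rot: [1.753, 2.607, 0.0]
force: [0.5, 0.8, -0.7]
grip_width: 0.02
```

```bash
python3 -c "
from h import *
st()"
```

```text
t 9.5 p [ 0.597  -0.0912  0.0827] yaw_jaw deg 22.18 zdir [ 0.  0. -1.] F [ 0.5   0.78 -0.66] w 0.02
```

Call:
step_arm([
  [255, 0, 0, -0.0005, 0],
  [255, 0, 0, 0, 0],
  [255, 0, 0, -0.0005, 0],
  [255, 0, 0, 0, 0],
  [255, 0, 0, -0.0005, 0],
  [255, 0, 0, 0, 0],
  [255, 0, 0, 0, 0],
  [255, 0, 0, 0, 0],
  [255, 0, 0, 0, 0],
  [255, 0, 0, 0, 0],
])

```text
time_s: 10.5
position: [0.5972, -0.0913, 0.0814]
tool_rot: [1.752, 2.607, 0.001]
force: [0.6, -0.0, 4.3]
grip_width: 0.0193
```

Call:
step_arm([
  [255, 0.0004, -0.0009, 0, 0],
  [255, 0.0004, -0.0009, 0, 0],
  [255, 0.0004, -0.0009, 0, 0],
  [255, 0.0003, -0.0009, 0, 0],
  [255, 0.0004, -0.0009, 0, 0],
  [255, 0.0004, -0.001, 0, 0],
  [255, 0.0004, -0.0009, 0, 0],
  [255, 0, 0, 0, 0],
  [255, 0, 0, 0, 0],
  [255, 0, 0, 0, 0],
])

```text
time_s: 11.5
position: [0.5998, -0.0982, 0.0811]
tool_rot: [1.753, 2.606, -0.0]
force: [1.7, 0.1, 1.0]
grip_width: 0.0195
```

```bash
python3 -c "
from h import *
for i in range(3): st()"
```

```text
t 11.5 p [ 0.5998 -0.0982  0.0811] yaw_jaw deg 22.16 zdir [ 0.001 -0.001 -1.   ] F [1.73 0.08 1.01] w 0.0195
t 11.5 p [ 0.5998 -0.0982  0.0811] yaw_jaw deg 22.16 zdir [ 0.001 -0.001 -1.   ] F [1.73 0.08 1.01] w 0.0195
t 11.5 p [ 0.5998 -0.0982  0.0811] yaw_jaw deg 22.16 zdir [ 0.001 -0.001 -1.   ] F [1.73 0.08 1.01] w 0.0195
```

Call:
step_arm([
  [255, 0, 0, -0.0004, 0],
  [255, 0, 0, 0, 0],
  [255, 0, 0, 0, 0],
  [255, 0.0002, -0.0005, 0, 0],
  [255, 0, 0, 0, 0],
  [255, 0.0002, -0.0005, 0, 0],
  [255, 0, 0, 0, 0],
  [255, 0, 0, 0, 0],
  [255, 0, 0, 0, 0],
  [255, 0, 0, 0, 0],
])

```text
time_s: 12.5
position: [0.6, -0.0984, 0.0808]
tool_rot: [-1.752, -2.607, -0.0]
force: [0.5, 0.4, 4.6]
grip_width: 0.0201
```

Call:
step_arm([
  [255, 0, 0, 0, 0],
  [255, 0, 0, -0.0004, 0],
  [255, 0, 0, 0, 0],
  [255, 0, 0, 0, 0],
  [255, 0, 0, 0, 0],
  [255, 0, 0, 0, 0],
  [255, 0, 0, 0, 0],
  [255, 0, 0, 0, 0],
  [255, 0, 0, 0, 0],
  [255, 0, 0, 0, 0],
])

```text
time_s: 13.5
position: [0.6001, -0.0987, 0.0805]
tool_rot: [1.753, 2.607, 0.0]
force: [1.7, -0.5, 5.7]
grip_width: 0.0199
```

Call:
step_arm([
  [255, 0.0002, -0.0005, 0, 0],
  [255, 0, 0, 0, 0],
  [255, 0.0002, -0.0005, 0, 0],
  [255, 0, 0, 0, 0],
  [255, 0.0002, -0.0005, 0, 0],
  [255, 0, 0, 0, 0],
  [255, 0, 0, 0, 0],
  [255, 0, 0, 0, 0],
  [255, 0, 0, 0, 0],
  [255, 0, 0, 0, 0],
])

```text
time_s: 14.5
position: [0.6005, -0.1, 0.0804]
tool_rot: [-1.752, -2.607, 0.0]
force: [2.2, -2.3, 0.1]
grip_width: 0.0196
```

```bash
python3 -c "
from h import *
st()"
```

```text
t 14.5 p [ 0.6005 -0.1     0.0804] yaw_jaw deg 22.18 zdir [-0.  0. -1.] F [ 2.17 -2.27  0.06] w 0.0196
```

Call:
step_arm([
  [255, 0.0002, -0.0005, 0, 0],
  [255, 0, 0, 0, 0],
  [255, 0.0002, -0.0005, 0, 0],
  [255, 0, 0, 0, 0],
  [255, 0, 0, -0.0005, 0],
  [255, 0, 0, 0, 0],
  [255, 0, 0, -0.0005, 0],
  [255, 0, 0, 0, 0],
  [255, 0, 0, 0, 0],
  [255, 0, 0, 0, 0],
])

```text
time_s: 15.5
position: [0.6007, -0.1011, 0.0792]
tool_rot: [-1.752, -2.607, 0.0]
force: [0.8, -1.6, -0.6]
grip_width: 0.0197
```

```bash
python3 -c "
from h import *
st()"
```

```text
t 15.5 p [ 0.6007 -0.1011  0.0792] yaw_jaw deg 22.17 zdir [-0.001  0.    -1.   ] F [ 0.78 -1.58 -0.64] w 0.0197
```

Call:
step_arm([
  [255, 0.0002, -0.0005, 0, 0],
  [255, 0.0002, -0.0005, 0, 0],
  [255, 0, 0, -0.0005, 0],
  [255, 0, 0, 0, 0],
  [255, 0, 0, -0.0005, 0],
  [255, 0, 0, 0, 0],
  [255, 0, 0, -0.0005, 0],
  [255, 0, 0, 0, 0],
  [255, 0, 0, 0, 0],
  [255, 0, 0, 0, 0],
])

```text
time_s: 16.5
position: [0.6014, -0.1021, 0.0779]
tool_rot: [-1.753, -2.607, 0.0]
force: [-0.7, -0.8, -0.4]
grip_width: 0.0197
```

```bash
python3 -c "
from h import *
st()"
```

```text
t 16.5 p [ 0.6014 -0.1021  0.0779] yaw_jaw deg 22.18 zdir [-0.  0. -1.] F [-0.71 -0.85 -0.45] w 0.0197
```

Call:
step_arm([
  [255, 0, 0, -0.0005, 0],
  [255, 0, 0, 0, 0],
  [255, 0, 0, -0.0005, 0],
  [255, 0, 0, 0, 0],
  [255, 0, 0, -0.0005, 0],
  [255, 0, 0, 0, 0],
  [255, 0, 0, -0.0005, 0],
  [255, 0, 0, 0, 0],
  [255, 0, 0, 0, 0],
  [255, 0, 0, 0, 0],
])

```text
time_s: 17.5
position: [0.6015, -0.1021, 0.0759]
tool_rot: [1.753, 2.607, 0.0]
force: [-0.2, -0.5, -0.7]
grip_width: 0.02
```

Call:
step_arm([
  [255, 0, 0, -0.0005, 0],
  [255, 0, 0, 0, 0],
  [255, 0, 0, -0.0005, 0],
  [255, 0, 0, 0, 0],
  [255, 0, 0, -0.0005, 0],
  [255, 0, 0, 0, 0],
  [255, 0, 0, 0, 0],
  [255, 0, 0, 0, 0],
  [255, 0, 0, 0, 0],
  [255, 0, 0, 0, 0],
])

```text
time_s: 18.5
position: [0.6018, -0.1022, 0.0747]
tool_rot: [1.752, 2.606, 0.001]
force: [0.9, 0.1, 5.4]
grip_width: 0.0198
```

Call:
step_arm([
  [255, 0, 0, -0.0005, 0],
  [255, 0, 0, 0, 0],
  [255, 0, 0, -0.0005, 0],
  [255, 0, 0, 0, 0],
  [255, 0, 0, 0, 0],
  [255, 0, 0, 0, 0],
  [255, 0, 0, 0, 0],
  [255, 0, 0, 0, 0],
  [255, 0, 0, 0, 0],
  [255, 0, 0, 0, 0],
])

```text
time_s: 19.5
position: [0.6019, -0.1024, 0.0741]
tool_rot: [1.752, 2.606, 0.001]
force: [-0.3, -0.4, 6.9]
grip_width: 0.0197
```

```bash
python3 -c "
from h import *
st()"
```

```text
t 19.5 p [ 0.6019 -0.1024  0.0741] yaw_jaw deg 22.17 zdir [ 0.001 -0.    -1.   ] F [-0.27 -0.35  6.85] w 0.0197
```

Call:
step_arm([
  [255, 0, 0, -0.0005, 0],
  [255, 0, 0, 0, 0],
  [255, 0, 0, -0.0005, 0],
  [255, 0, 0, 0, 0],
  [255, 0, 0, -0.0005, 0],
  [255, 0, 0, 0, 0],
  [255, 0, 0, 0, 0],
  [255, 0, 0, 0, 0],
  [255, 0, 0, 0, 0],
  [255, 0, 0, 0, 0],
])

```text
time_s: 20.5
position: [0.602, -0.1027, 0.0728]
tool_rot: [1.752, 2.606, 0.001]
force: [0.5, -0.6, 8.1]
grip_width: 0.0201
```

```bash
python3 -c "
from h import *
st()"
```

```text
t 20.5 p [ 0.602  -0.1027  0.0728] yaw_jaw deg 22.16 zdir [ 0.002 -0.001 -1.   ] F [ 0.53 -0.55  8.12] w 0.0201
```

Call:
step_arm([
  [255, -0.0001, 0.0003, -0.0005, 0],
  [255, 0, 0, 0, 0],
  [255, 0, 0, -0.0005, 0],
  [255, 0, 0, 0, 0],
  [255, 0, 0, -0.0005, 0],
  [255, 0, 0, 0, 0],
  [255, 0, 0, -0.0005, 0],
  [255, 0, 0, 0, 0],
  [255, 0, 0, 0, 0],
  [255, 0, 0, 0, 0],
])

```text
time_s: 21.5
position: [0.6016, -0.1017, 0.0699]
tool_rot: [1.752, 2.607, 0.001]
force: [2.4, 1.5, 4.1]
grip_width: 0.0196
```

```bash
python3 -c "
from h import *
st()"
```

```text
t 21.5 p [ 0.6016 -0.1017  0.0699] yaw_jaw deg 22.18 zdir [ 0.001  0.    -1.   ] F [2.35 1.46 4.1 ] w 0.0196
```

Call:
step_arm([
  [255, 0, 0, -0.0007, 0],
  [255, 0, 0, 0, 0],
  [255, 0, 0, -0.0007, 0],
  [255, 0, 0, 0, 0],
  [255, 0, 0, -0.0006, 0],
  [255, 0, 0, 0, 0],
  [255, 0, 0, 0, 0],
  [255, 0, 0, 0, 0],
  [255, 0, 0, 0, 0],
  [255, 0, 0, 0, 0],
])

```text
time_s: 22.5
position: [0.6014, -0.1017, 0.068]
tool_rot: [-1.752, -2.607, -0.0]
force: [2.7, 1.2, -3.1]
grip_width: 0.0199
```

```bash
python3 -c "
from h import *
st()"
```

```text
t 22.5 p [ 0.6014 -0.1017  0.068 ] yaw_jaw deg 22.19 zdir [ 0.  0. -1.] F [ 2.66  1.24 -3.09] w 0.0199
```

Call:
step_arm([
  [255, 0.0005, 0.0002, -0.0005, 0],
  [255, 0, 0, -0.0005, 0],
  [255, 0, 0, -0.0005, 0],
  [255, 0, 0, -0.0005, 0],
  [255, 0, 0, -0.0005, 0],
  [255, 0, 0, -0.0005, 0],
  [255, 0, 0, -0.0005, 0],
  [255, 0, 0, -0.0005, 0],
  [255, 0, 0, 0, 0],
  [255, 0, 0, 0, 0],
])

```text
time_s: 23.5
position: [0.6014, -0.1016, 0.0635]
tool_rot: [-1.752, -2.606, 0.001]
force: [2.8, 1.1, -6.7]
grip_width: 0.02
```

```bash
python3 -c "
from h import *
st()"
```

```text
t 23.5 p [ 0.6014 -0.1016  0.0635] yaw_jaw deg 22.18 zdir [-0.001  0.    -1.   ] F [ 2.82  1.08 -6.71] w 0.02
```

Call:
step_arm([
  [255, 0, 0, -0.0005, 0],
  [255, 0, 0, -0.0005, 0],
  [255, 0, 0, -0.0005, 0],
  [255, 0, 0, -0.0005, 0],
  [255, 0, 0, 0, 0],
  [255, 0, 0, -0.0003, 0],
  [255, 0, 0, 0, 0],
  [255, 0, 0, 0, 0],
  [255, 0, 0, 0, 0],
  [255, 0, 0, 0, 0],
])

```text
time_s: 24.5
position: [0.6018, -0.1019, 0.0616]
tool_rot: [1.753, 2.607, -0.0]
force: [1.7, 0.2, -1.2]
grip_width: 0.0198
```

```bash
python3 -c "
from h import *
st()
f=grab('wrist'); save(f,'wrist5.png'); cv2.imwrite('pics/w5c.png',cv2.resize(f['img'][115:315,240:405],None,fx=3,fy=3,interpolation=cv2.INTER_CUBIC)[:,:,::-1])
f=grab('side'); cv2.imwrite('pics/s5c.png',cv2.resize(f['img'][150:260,270:380],None,fx=5,fy=5,interpolation=cv2.INTER_CUBIC)[:,:,::-1])
"
```

```text
t 24.5 p [ 0.6018 -0.1019  0.0616] yaw_jaw deg 22.16 zdir [ 0. -0. -1.] F [ 1.7   0.2  -1.16] w 0.0198
```

View pics/w5c.png

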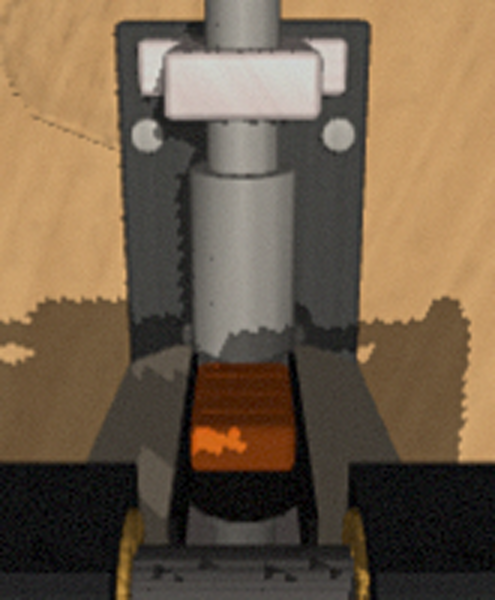

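View pics/s5c.png

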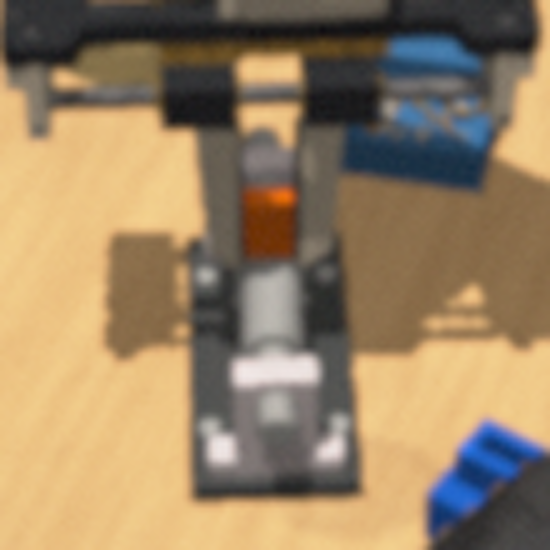

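The wrist and side views show the tab upright over the groove, at crop (243,420) and (270,220). The downward pull has faded, so the clip is close to home. I'll press lightly to find the seat.

Call:
step_arm([
  [255, 0, 0, -0.0004, 0],
  [255, 0, 0, 0, 0],
  [255, 0, 0, -0.0004, 0],
  [255, 0, 0, 0, 0],
  [255, 0, 0, -0.0004, 0],
  [255, 0, 0, 0, 0],
  [255, 0, 0, 0, 0],
  [255, 0, 0, 0, 0],
  [255, 0, 0, 0, 0],
  [255, 0, 0, 0, 0],
])

```text
time_s: 25.6
position: [0.6018, -0.1018, 0.0607]
tool_rot: [1.753, 2.607, 0.0]
force: [-1.3, -0.3, 6.0]
grip_width: 0.0198
```

```bash
python3 -c "
from h import *
st()"
```

```text
t 25.6 p [ 0.6018 -0.1018  0.0607] yaw_jaw deg 22.17 zdir [ 0. -0. -1.] F [-1.3  -0.29  5.99] w 0.0198
```

Call:
step_arm([
  [255, 0, 0, 0.0004, 0],
  [255, 0, 0, 0, 0],
  [255, 0, 0, 0, 0],
  [180, 0, 0, 0, 0],
  [150, 0, 0, 0, 0],
  [120, 0, 0, 0, 0],
  [120, 0, 0, 0, 0],
  [120, 0, 0, 0, 0],
  [120, 0, 0, 0, 0],
  [120, 0, 0, 0, 0],
])

```text
time_s: 26.6
position: [0.6018, -0.1016, 0.0607]
tool_rot: [-1.753, -2.607, 0.0]
force: [-0.7, -0.3, 0.3]
grip_width: 0.0494
```

```bash
python3 -c "
from h import *
st()"
```

```text
t 26.6 p [ 0.6018 -0.1016  0.0607] yaw_jaw deg 22.18 zdir [-0.  0. -1.] F [-0.68 -0.35  0.26] w 0.0494
```

Released with about 0 N on the wrist. Now going up and away, toward -y, to look.

Call:
step_arm([
  [120, 0, 0, 0.005, 0],
  [120, 0, 0, 0.01, 0],
  [120, 0, 0, 0.02, 0],
  [120, 0, 0, 0.025, 0],
  [120, 0, 0, 0.025, 0],
  [120, 0, 0, 0.02, 0],
  [120, 0.01, -0.02, 0.01, 0],
  [120, 0.01, -0.02, 0, 0],
  [120, 0.005, -0.015, 0, 0],
  [120, 0, 0, 0, 0],
])

```text
time_s: 27.6
position: [0.6264, -0.1601, 0.176]
tool_rot: [1.758, 2.602, -0.003]
force: [-0.9, -0.5, 0.1]
grip_width: 0.0493
```

Call:
step_arm([
  [120, 0, 0, 0, 0],
  [120, 0, 0, 0, 0],
  [120, 0, 0, 0, 0],
  [120, 0, 0, 0, 0],
  [120, 0, 0, 0, 0],
  [120, 0, 0, 0, 0],
  [120, 0, 0, 0, 0],
  [120, 0, 0, 0, 0],
  [120, 0, 0, 0, 0],
  [120, 0, 0, 0, 0],
])

```text
time_s: 28.6
position: [0.6268, -0.1567, 0.1757]
tool_rot: [-1.753, -2.607, 0.0]
force: [0.4, -0.1, 0.7]
grip_width: 0.0493
```

```bash
python3 - <<'E'
from h import *
import pickle
st()
f=grab('wrist'); save(f,'wrist6.png'); pickle.dump(f,open("wrist6.pkl","wb"))
s=grab('side'); cv2.imwrite('pics/s6c.png',cv2.resize(s['img'][150:260,270:380],None,fx=5,fy=5,interpolation=cv2.INTER_CUBIC)[:,:,::-1])
for n,f in (("wrist",f),("side",s)):
    hsv=cv2.cvtColor(f["img"],cv2.COLOR_RGB2HSV); m=cv2.inRange(hsv,(5,150,80),(18,255,255)); nn,l,S,c=cv2.connectedComponentsWithStats(m)
    for i in range(1,nn):
        if S[i,4]>30:
            ys,xs=np.where((l==i)&(f["z_map"]>0)); 
            if len(xs)<20: continue
            p=pts(f,np.c_[xs,ys]); 
            if abs(np.median(p[:,0])-.6)<.04: print(n,S[i],np.round(np.percentile(p,[3,50,97],axis=0),4).tolist())
E
```

```text
t 28.6 p [ 0.6268 -0.1567  0.1757] yaw_jaw deg 22.17 zdir [-0.  0. -1.] F [ 0.45 -0.14  0.72] w 0.0493
wrist [307 130  23  13 277] [[0.5923, -0.108, 0.0699], [0.6011, -0.1012, 0.0917], [0.6101, -0.0953, 0.0931]]
wrist [213 358  12  13  43] [[0.5933, -0.1489, 0.2872], [0.5945, -0.1475, 0.2888], [0.5956, -0.1461, 0.2908]]
wrist [233 358   9  12  34] [[0.5978, -0.1468, 0.2874], [0.599, -0.1458, 0.2886], [0.5997, -0.145, 0.2906]]
wrist [252 358  15  11  49] [[0.6027, -0.145, 0.2866], [0.6049, -0.1436, 0.2885], [0.6056, -0.1424, 0.2899]]
wrist [335 358  14  12  40] [[0.6224, -0.1366, 0.2871], [0.6241, -0.1356, 0.2889], [0.6252, -0.1345, 0.2903]]
wrist [362 358  11  14  39] [[0.6289, -0.1338, 0.287], [0.6301, -0.1331, 0.2889], [0.6311, -0.1324, 0.2906]]
wrist [403 358  12  15  54] [[0.6387, -0.1297, 0.2874], [0.6398, -0.1289, 0.2895], [0.6411, -0.1281, 0.2914]]
side [303  18  23   5  48] [[0.6093, -0.1267, 0.395], [0.6227, -0.1231, 0.3971], [0.6416, -0.121, 0.3998]]
side [318 188  11  13 135] [[0.5924, -0.1192, 0.0589], [0.6016, -0.0972, 0.0798], [0.6209, -0.0927, 0.0915]]
```

View pics/wrist6.png

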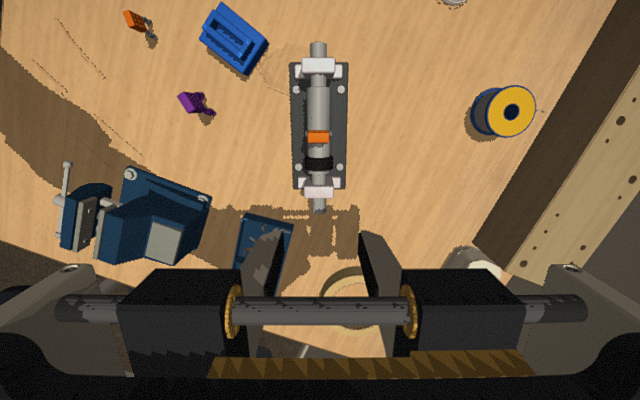

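View pics/s6c.png

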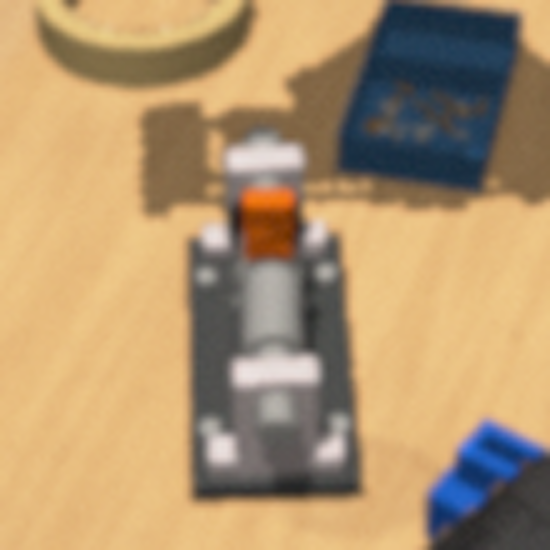

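The wrist view shows the tab upright on the shaft at (318,137), next to the roller. Its top reads 0.092 m against 0.091 expected when home, and this camera reads 1 to 2 mm high. The reel and tray look undisturbed, so I'm handing in.

```bash
python3 -c "
from h import *
print(bot.close_job()); st()"
```

```text
the job is handed in; nothing more can be done
None
the job is handed in; nothing more can be done
```

The clip is snapped into the shaft's groove and released, and I handed the job in with about 28.6 s on the clock.

- **Pick-up:** I took the larger orange-tabbed clip from the blue holder, gripping it across the tab's 20 mm width. The purple clip and the smaller orange one were left alone.
- **Finding the groove:** I touched down lightly on the thick shaft with about 4 N. Then I slid toward the roller until the load vanished and the clip dropped, about 1.5 mm to the −y side of `shaft_mid`, which agrees with the camera's depth reading.
- **Snapping in:** The legs touched about 6 mm lower there, as expected over the groove. The highest press I read was 8.1 N. The clip then pulled itself down with up to 6.7 N and seated firmly at the expected height, with 6 N at the stop.

**Last checks:**
- After release the wrist force was about zero.
- The tab stands upright, centred at (0.601, −0.101), and its top reads 0.092 m against 0.091 m expected. That camera reads 1 to 2 mm high.
- The gripper ended about 80 mm above the clip and off to one side, touching nothing.
- No check failed, but I saw the reel and tray only in the last pictures, by eye. The jar and dish were out of those views and were not re-checked; the arm stayed clear of both.

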